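# Clamp a power module in the sliding-jaw holder

## Robot

A 6-joint arm with a two-finger parallel gripper is mounted at the origin on the work surface. World frame = base frame: x ahead of the robot, y to its left, z up, the work surface at z = 0. Lengths are in m, angles in rad, forces in N, time in s.
With the tool pointing down it reaches from about 0.35 to 0.775 m from the base axis. Payload 7.3 kg.
Tool frame: the origin (TCP) lies between the finger pads, 19 mm behind the fingertips; this is the grasp point; z points along the fingers, y is the line along which they close (so a half turn about z gives the same grasp; the last joint's range is limited). The gripper opens to 92 mm and grips with 3 to 60 N. Pads are 19 mm wide; open, the fingers measure 130 mm over their backs; the gripper's body (75 mm by 190 mm) begins 47 mm behind the grasp point.
Start: joints at [-1.306, 0.342, 1.524, -0, 1.275, -0.146], TCP at [0.21, -0.481, 0.246] pointing down, gripper open.
Joint ranges: [-2.53, 2.53], [-0.77, 2.02], [0.04, 2.7], [-1, 4.14], [0.28, 2.66], [-3.11, 3.11]. Speed limits (rad/s): [2.57, 2.57, 3.14, 3.14, 3.14, 3.14].

## Interface

Orientations are given as [roll, pitch, yaw] about the fixed x, y, z axes, in that order (R = Rz(yaw) Ry(pitch) Rx(roll)).
In Python, from cell import observe, read_camera, calibration, hand_in gives the robot as it stands.
- The arm moves only by the tool send_rows, never from a script. Its argument "targets" is a list of rows, each a list of 5 numbers: the opening, from 0 (shut) to 1 (fully open), then the shift along the world's x, y, z in m, then the turn about the world's z in rad. A call has 1 to 5 rows; each row shifts and turns the commanded pose from where the row before left it; what a row does not reach is not made up. A row lasts 1/10 s, in which the tool goes at most 50 mm and 8.59 degrees, less where a joint would pass 70% of its speed; a pose out of reach is approached as far as the arm can. A call is refused whole if a number of a shift passes 0.05 or a number of a turn 0.15, either way. A call with a gripper value outside its range is refused whole. The fingers move at their own pace and stop on an object; "grip_force" is the grip in N (left out, the last holds). Time passes only in rows, so rows that do not move let the fingers close. It gives the time, the measured TCP pose, the force, the opening and the grip force at its end, in the units of the state.
- observe(): the state, without advancing time (a new reading comes with each control period).
- read_camera(name): name is "side" or "top" or "wrist"; returns (picture, depth): 480x640x3 uint8, red, green, blue; 480x640 float32, m along the optical axis (not along the pixel's ray), 0 where there is no reading.
- calibration(name): a dict with "intrinsics" (3x3 intrinsics, pixels), "world_to_cam" (4x4, takes a point from world to camera coordinates); the wrist camera has in their place "hand_eye" (4x4, takes a point from camera to tool coordinates, whose origin is the TCP and whose axes are the flange's). Camera axes: x right, y up, looking along -z (the intrinsics and any distortion apply to the point x, -y, -z); pixel columns grow to the right and rows downward; lengths in m; the calibration is good to about 2 mm. A picture is of the moment at which its call begins: read the wrist's pose just before it. calibration takes no time and is no camera call.
- hand_in(): hands the job in; it is judged then, once.
The state is a dict: "time": time; "qpos": joint angles; "qvel": joint speeds; "joint_efforts": joint torques, N m; "tool_pos": TCP position; "tool_rot": TCP orientation; "contact_force": force on the tool from outside, world axes, zero at the start; "torque": the same for the moment, N m; "opening": finger opening in m; "grip_force": force on a finger pad.
Only numpy, scipy, OpenCV 4.12 (cv2) and the standard library are available. Lean on these libraries where they do the work, as an engineer would, in place of code of your own. Each camera call takes 0.05 s, during which the arm holds its last target. There are 200 camera calls.

## Task

Pick up the black power module, set it down flat (do not drop it) in the channel of the holder under the lamp bar, between the blue end stop and the rubber jaw pad, and let go. Then slide the jaw with the red grip along its track until its sprung rubber pad presses the module firmly against the end stop (the pad's spring well over half compressed) without crushing it, and let go. Leave the other things on the bench where they are.

Things in the scene. Friction and masses are not known exactly. Their poses are not given: they have to be found in the camera images.
- module: Loose power module, 0.3 kg. Black case 110 (x) x 64 (y) x 36 high; on the middle of its top a block-shaped aluminium heatsink 50 (x) x 34 (y) x 30 high (66 high in all; grip it across y). Orange strips at its x ends are flat markings. Origin: centre of the underside, z up. Starts on the green mat left of the holder. Either way round will do.
- holder: Fixed holder: aluminium plate 160 (x) x 500 (y) x 20 thick, yaw within 0.2 rad. Origin: centre of its underside; x points away from the robot, y along the track. Jaw at the +y end. At the -y end a blue end stop (100 x 16, top 43 above the plate), locked by the last user with its face towards the jaw anywhere from y = -150 to -100: not measured, see or feel it.
- channel (a point): Centre of the channel floor: the plate's top, 20 above the holder's origin, same axes. The channel runs along y, 120 wide between two dark rails (inner faces x = -60 and 60; rails 11 wide, 12 high, y from -200 to 200). The module lies on this floor with its 110 side across the channel (along x) and slides along y.
- lamp (a point): Middle of the lower edge, robot side, of the white lamp bar over the track (holder x = -5, y = 0, z = 215). The bar is 30 (x) x 500 (y) x 24 high, on two 12 mm posts at holder x = 10, y = -235 and 235. It blocks a tool pointing straight down at the track: come in tilted about 35 deg, gripper body leaning back to the robot (-x).
- carriage (a joint): Travel of the sliding jaw along its track, m: 0 at the +y end, growing towards the end stop (holder -y), to 0.225. It starts between 0 and 0.03. The jaw stays where it is left; dry friction of about 11 N along the track must be overcome to move it.
- grip (a point): Point in the jaw's red grip, a fin 40 (x) x 14 (y) standing 46 above the grey jaw block (60 x 30, top 40 above the plate). On the fin's centre line, 20 below its top, 86 above the holder's origin, at holder x = 0, y = 140 minus the travel. Axes as the holder's. Grip the fin across y.
- jaw_pad: Black rubber pad, 64 (x) x 8 (y) x 30 high, sprung in front of the jaw block. Origin: its mid-plane, at plate top height; the pressing face is 4 further to -y, and 37 to -y of the grip point with the spring free. Yields up to 14 towards the block at 0.9 N per mm (no preload), then is solid. Pushing the loose module takes under 5 N; a good clamp is 8 to 12 N.
- screwdriver: Bystander, leave alone: red-handled screwdriver lying on the mat, 180 long, low (mm). Origin: on its long axis; the handle is towards its -x.
- flux_bottle: Bystander, leave alone: amber bottle with white cap, 44 across, 100 high, standing (mm). Origin: centre of the underside.
- multimeter: Bystander, leave alone: yellow multimeter lying flat, 150 x 75 x 32 (mm). Origin: centre of the underside.
- parts_bin: Bystander, leave alone: empty black bin, 130 x 100 x 50 high (mm). Origin: centre of the underside.
- solder_reel: Bystander, leave alone: blue reel standing on its flange, 56 across, 40 high (mm). Origin: centre of the underside.
- tip_can: Bystander, leave alone: open brass tip-cleaner can, 70 across, 45 high (mm). Origin: centre of the underside.
There are look-alikes about, which are no part of the job. Leave any purple look-alike of the module alone.

How it is judged:
By the outcome, as a careful person would: the job done as asked, in the order asked, and still so for the second after the job is handed in, with the robot touching nothing.
It also fails if it takes over 61 s, if anything falls off the work surface, if the arm or the gripper's body presses on something with over 40 N, if the wrist force passes 120 N, or if a joint passes its speed limit or range.

## Working session

There is one attempt and no reset: what is moved stays moved. The work goes in short steps, Python scripts to look and compute and a tool call to move; the robot and the scene stay as the last step left them, time stands still between calls to the robot, and variables do not carry over. Pictures are saved under pics/ and viewed, at most 10 in all, crops included, and the job is handed in when it is done.

Besides the shell and the picture viewer there is one more tool, called after "Call:" as name(argument=value, ...), one argument or row to a line, values as JSON. send_rows: Moves the arm, as the interface text tells. Its arguments: {"type":"object","properties":{"targets":{"type":"array","items":{"type":"array","items":{"type":"number"}}},"grip_force":{"type":"number"}},"required":["targets"]}

```bash
mkdir -p pics; ls; python3 - <<'E'
from cell import *
import cv2,numpy as np
o=observe();print(o)
for n in("top","side"):
    p,d=read_camera(n);cv2.imwrite(f"pics/{n}0.png",p[:,:,::-1]);np.save(f"{n}0.npy",d)
    print(n,calibration(n))
print(calibration("wrist"))
E
```

```text
pics
{'time': 0.0, 'qpos': array([-1.30599337e+00,  3.42692876e-01,  1.52502164e+00, -2.80902974e-06,
        1.27538449e+00, -1.45961442e-01]), 'qvel': array([ 1.25093115e-03, -9.05295681e-04,  1.77537828e-04,  5.80268475e-05,
        6.22694802e-04,  9.65912327e-04]), 'joint_efforts': array([ 3.32821604e-03, -4.31235659e+01, -2.44217205e+01,  7.20569585e-02,
        5.59404760e-02, -1.03205975e-04]), 'tool_pos': array([ 0.20957625, -0.48094345,  0.24485881]), 'tool_rot': array([-3.14010193e+00, -2.16431527e-04,  4.10765057e-01]), 'contact_force': array([-0.46068341, -0.25181636, -0.90150443]), 'torque': array([-0.05391555,  0.02630521, -0.01097601]), 'grip_force': 0.0, 'opening': 0.09153237547976532}
top {'intrinsics': array([[465.10464058,   0.        , 320.96677439],
       [  0.        , 465.10464058, 239.70459372],
       [  0.        ,   0.        ,   1.        ]]), 'world_to_cam': array([[ 0.01194204, -0.9997495 , -0.01892924,  0.02654896],
       [ 0.98592557,  0.00861565,  0.16696268, -0.55539001],
       [-0.16675777, -0.02065669,  0.98578149, -1.38777488],
       [ 0.    
[... 308 characters left out ...]
 0.18180984, -0.59482603,  0.78302438, -0.21663865],
       [-0.26150018,  0.73837569,  0.62162609, -1.40807716],
       [ 0.        ,  0.        ,  0.        ,  1.        ]])}
{'intrinsics': array([[379.76272664,   0.        , 324.09041513],
       [  0.        , 379.76272664, 239.371687  ],
       [  0.        ,   0.        ,   1.        ]]), 'hand_eye': array([[-2.49826670e-05,  9.54470869e-01,  2.98304138e-01,
         8.08736934e-02],
       [ 9.99999892e-01,  1.62102957e-04, -4.34924860e-04,
        -7.31597821e-04],
       [-4.63479092e-04,  2.98304095e-01, -9.54470771e-01,
        -1.38216399e-01],
       [ 0.00000000e+00,  0.00000000e+00,  0.00000000e+00,
         1.00000000e+00]])}
```

View pics/top0.png

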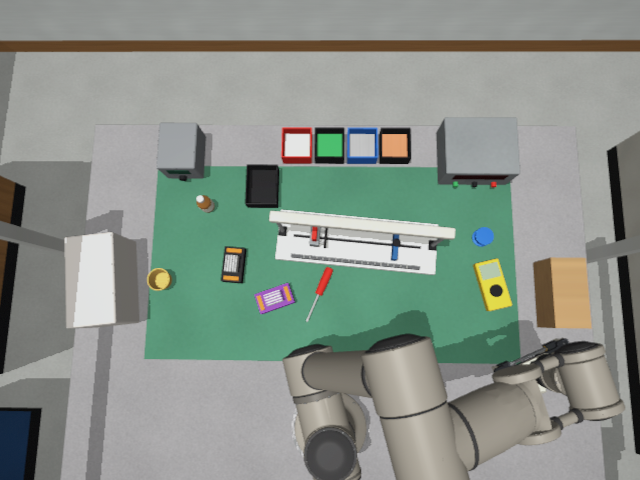

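View pics/side0.png

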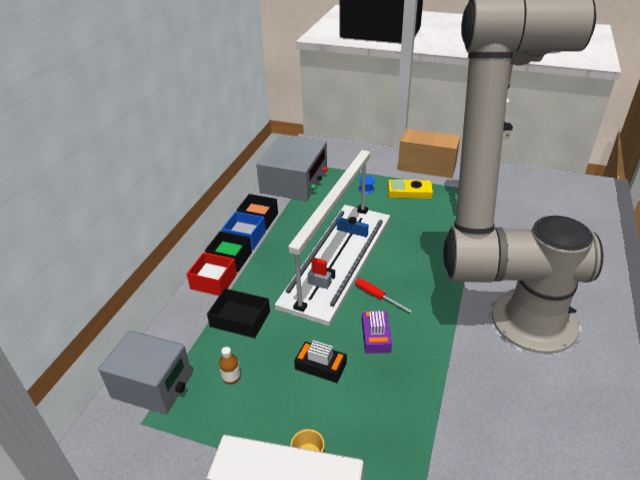

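```bash
cat > h.py <<'E'
import cv2,numpy as np
from cell import *
def cloud(n,d):
    c=calibration(n);K=c["intrinsics"];v,u=np.mgrid[:480,:640]
    P=np.stack([(u-K[0,2])/K[0,0]*d,-(v-K[1,2])/K[1,1]*d,-d],-1)
    M=np.linalg.inv(c["world_to_cam"]);return P@M[:3,:3].T+M[:3,3]
def rect(P,m):
    r=cv2.minAreaRect((P[m][:,:2]*1000).astype(np.float32));return [np.round(x,1) for x in (r[0],r[1],r[2])],m.sum()
E
cat > m.py <<'E'
from h import *
for n in("top","side"):
    p=cv2.imread(f"pics/{n}0.png");P=cloud(n,np.load(f"{n}0.npy"))
    X,Y,Z=P[...,0],P[...,1],P[...,2];hsv=cv2.cvtColor(p,cv2.COLOR_BGR2HSV);H,S,V=hsv[...,0].astype(int),hsv[...,1],hsv[...,2]
    A=(X>.3)&(X<.75)
    m=A&(Z>.225)&(Z<.26)&(abs(Y)<.5)&(X>.4);print(n,"bar",rect(P,m),np.median(Z[m]))
    m=A&(Z>.012)&(Z<.028)&(V>150)&(S<40)&(Y>-.3)&(Y<.2);print("plate",rect(P,m),np.median(Z[m]))
    m=A&(Z>.03)&(Z<.08)&(Y>.15)&(Y<.35)&(X>.35)&(X<.58);m=cv2.morphologyEx(m.astype(np.uint8),cv2.MORPH_OPEN,np.ones((2,2)))>0
    for lo,hi in((.03,.04),(.056,.075)):
        k=m&(Z>lo)&(Z<hi);ct,lab,st,ce=cv2.connectedComponentsWithStats(k.astype(np.uint8))
        for i in range(1,ct):
            if st[i,4]>30:print(" comp",lo,ce[i].round(),rect(P,lab==i),np.median(Z[lab==i]))
    for nm,c in(("red",(S>150)&((H<6)|(H>174))&(Z>.05)),("blue",(S>120)&(H>100)&(H<125)&(Z>.045)),("orange",(S>150)&(H>8)&(H<20)&(Y>.15)&(Y<.3)&(Z<.06))):
        k=A&c&(abs(Y)<.31)&(Z<.13)&(Z>.02);k&=(Y>-.22)
        print(nm,rect(P,k),P[k].mean(0).round(4),P[k].min(0).round(3),P[k].max(0).round(3)) if k.sum()>5 else 0
E
python3 m.py
```

```text
top bar ([array([566.8, -77.8]), array([500.6,  31.6]), np.float64(84.9)], np.int64(2156)) 0.2380828376879286
plate ([array([469. , -59.5]), array([480.2, 340. ]), np.float64(84.9)], np.int64(4452)) 0.019669420166745666
 comp 0.03 [234. 265.] ([array([477.9, 305.2]), array([ 61.2, 106.6]), np.float64(85.8)], np.int64(349)) 0.03572906918264418
 comp 0.03 [276. 290.] ([array([398.3, 175. ]), array([57. , 39.5]), np.float64(83.6)], np.int64(73)) 0.035549409660627695
 comp 0.03 [266. 302.] ([array([369.2, 190.6]), array([42.6, 83.8]), np.float64(0.7)], np.int64(155)) 0.03595167066197891
 comp 0.056 [230. 263.] ([array([479.1, 307.3]), array([35.5, 50.9]), np.float64(84.5)], np.int64(198)) 0.06486298518112177
 comp 0.056 [272. 297.] ([array([376.4, 175.5]), array([34.1, 50.8]), np.float64(20.6)], np.int64(197)) 0.0656743193440823
red ([array([566.1,  52.1]), array([10.5, 35.7]), np.float64(82.8)], np.int64(57)) [0.5646 0.0516 0.0996] [0.548 0.046 0.056] [0.584 0.058 0.113]
blue ([array([ 533.3, -192.4]), array([15.9, 74.1]), np.float64(85.6)], np.int64(98)) [ 0.5275 -0.1915  0.0621] [ 0.4
[... 665 characters left out ...]
 0.056 [377. 321.] ([array([377.9, 181.2]), array([34.4, 52. ]), np.float64(18.0)], np.int64(222)) 0.06324788898884276
 comp 0.056 [320. 350.] ([array([482.6, 310.4]), array([37.9, 51.6]), np.float64(86.7)], np.int64(281)) 0.06329943631975399
red ([array([570.4,  57.3]), array([20. , 39.5]), np.float64(83.6)], np.int64(209)) [0.5698 0.0601 0.0867] [0.551 0.046 0.058] [0.59  0.067 0.109]
blue ([array([ 548.7, -189.1]), array([25.4, 98.5]), np.float64(88.6)], np.int64(193)) [ 0.5469 -0.1869  0.0556] [ 0.5   -0.203  0.045] [ 0.598 -0.175  0.066]
orange ([array([432.2, 267.4]), array([208.2,  56.9]), np.float64(22.0)], np.int64(134)) [0.4294 0.2559 0.0356] [0.343 0.206 0.03 ] [0.533 0.3   0.043]
```

Call:
send_rows(
  targets=[
    [1,0.02,0.03,0.03,0.149],
    [1,0.02,0.04,0.02,0.149],
    [1,0.02,0.04,0.02,0.149],
    [1,0.02,0.04,0.02,0.149],
    [1,0.02,0.04,0.02,0.149],
  ],
)

```text
time: 0.6
tool_pos: [0.31, -0.2895, 0.3561]
tool_rot: [-3.141, -0.0, 1.161]
contact_force: [-0.1, 0.3, 0.4]
opening: 0.0918
grip_force: 0.0
```

Call:
send_rows(
  targets=[
    [1,0.02,0.04,0.01,0.149],
    [1,0.02,0.04,0.01,0.149],
    [1,0.02,0.04,0.01,0.149],
    [1,0.02,0.04,0.01,0.149],
    [1,0.02,0.04,0,0.149],
  ],
)

```text
time: 1.1
tool_pos: [0.4104, -0.0896, 0.3967]
tool_rot: [3.14, 0.002, 1.907]
contact_force: [0.9, 0.5, 0.2]
opening: 0.0921
grip_force: 0.0
```

Call:
send_rows(
  targets=[
    [1,0.02,0.04,0,0.149],
    [1,0.02,0.04,0,0.149],
    [1,0.02,0.04,0,0.149],
    [1,0.02,0.04,0,0.149],
    [1,0.02,0.04,0,0.149],
  ],
)

```text
time: 1.6
tool_pos: [0.51, 0.1106, 0.3952]
tool_rot: [-3.141, -0.0, 2.652]
contact_force: [1.0, -1.5, -0.0]
opening: 0.092
grip_force: 0.0
```

Call:
send_rows(
  targets=[
    [1,0.02,0.04,0,0.149],
    [1,0.02,0.04,0,0.149],
    [1,0.02,0.04,0,0.12],
    [1,0.05,0,0,0],
    [1,0.05,0,0,0],
  ],
)

```text
time: 2.1
tool_pos: [0.6653, 0.2308, 0.3957]
tool_rot: [3.142, -0.0, 3.067]
contact_force: [1.4, 0.3, 1.1]
opening: 0.0921
grip_force: 0.0
```

Call:
send_rows(
  targets=[
    [1,0.05,0,0,0],
    [1,0.05,0,0,0],
    [1,0.05,0,0,0],
    [1,0.05,0,0,0],
    [1,0.05,0,0,0],
  ],
)

```text
time: 2.6
tool_pos: [0.7877, 0.202, 0.3374]
tool_rot: [3.112, 0.08, 3.062]
contact_force: [0.9, 0.3, 0.8]
opening: 0.0916
grip_force: 0.0
```

Call:
send_rows(
  targets=[
    [1,0.05,0,0,0],
    [1,0.05,0,0,0],
  ],
)

```text
time: 2.8
tool_pos: [0.8253, 0.1875, 0.3075]
tool_rot: [3.094, 0.136, 3.06]
contact_force: [-0.2, 0.4, 0.7]
opening: 0.0921
grip_force: 0.0
```

```bash
python3 -c "
from cell import *
print(observe()['qpos'].round(3))"
```

```text
[ 0.126  1.058  0.038  0.02   1.903 -1.358]
```

Call:
send_rows(
  targets=[
    [1,0,0,0.05,0],
    [1,0,0,0.05,0],
    [1,0,0,0.05,0],
  ],
)

```text
time: 3.1
tool_pos: [0.7734, 0.1761, 0.427]
tool_rot: [3.08, 0.18, 3.058]
contact_force: [0.2, -0.1, 1.0]
opening: 0.0921
grip_force: 0.0
```

```bash
python3 -c "
from cell import *
print(observe()['qpos'].round(3))"
```

```text
[ 0.118  0.905  0.037  0.028  2.011 -1.36 ]
```

Call:
send_rows(
  targets=[
    [1,0,0,0,0.149],
    [1,0,0,0,0.149],
    [1,0.04,0,0.03,0.05],
    [1,0.04,0,0.03,0],
    [1,0.04,0,0.03,0],
  ],
)

```text
time: 3.6
tool_pos: [0.7932, 0.1579, 0.4466]
tool_rot: [3.083, 0.28, -2.885]
contact_force: [-0.4, -0.4, -0.5]
opening: 0.0918
grip_force: 0.0
```

Call:
send_rows(
  targets=[
    [1,0.04,0,0.03,0],
    [1,0.04,0,0.03,0],
    [1,0.04,0,0.03,0],
  ],
)

```text
time: 3.9
tool_pos: [0.8158, 0.1434, 0.4666]
tool_rot: [3.088, 0.377, -2.89]
contact_force: [0.4, -0.4, -0.9]
opening: 0.0914
grip_force: 0.0
```

```bash
python3 -c "
from cell import *
print(observe()['qpos'].round(3))"
```

```text
[ 0.034  0.873  0.037  0.139  1.871 -1.734]
```

Call:
send_rows(
  targets=[
    [1,0.04,0,0.03,0.149],
    [1,0.04,0,0.03,0.149],
    [1,0.04,0,0.03,0.1],
    [1,0.04,0,0.03,0],
  ],
)

```text
time: 4.3
tool_pos: [0.8346, 0.1305, 0.4827]
tool_rot: [3.139, 0.507, -2.498]
contact_force: [-0.1, -0.9, -0.5]
opening: 0.0919
grip_force: 0.0
```

```bash
python3 -c "
from cell import *
print(observe()['qpos'].round(3))"
```

```text
[-0.047  0.873  0.038  0.327  1.816 -2.115]
```

Call:
send_rows(
  targets=[
    [1,0,0,0,-0.149],
    [1,0,0,0,-0.149],
    [1,0.04,0,0.03,-0.149],
    [1,0.04,0,0.03,0],
    [1,0.04,0,0.03,0],
  ],
)

```text
time: 4.8
tool_pos: [0.87, 0.1222, 0.5098]
tool_rot: [-3.137, 0.597, -2.929]
contact_force: [-0.4, 0.3, -0.3]
opening: 0.0918
grip_force: 0.0
```

Call:
send_rows(
  targets=[
    [1,-0.039,0.018,-0.026,-0.06],
    [1,-0.039,0.018,-0.026,-0.06],
    [1,-0.039,0.018,-0.026,-0.06],
    [1,-0.039,0.018,-0.026,-0.06],
    [1,-0.039,0.018,-0.026,-0.05],
  ],
)

```text
time: 5.3
tool_pos: [0.7277, 0.1919, 0.4177]
tool_rot: [3.136, 0.599, 3.117]
contact_force: [0.3, -0.2, 0.8]
opening: 0.0918
grip_force: 0.0
```

Call:
send_rows(
  targets=[
    [1,-0.039,0.019,-0.026,0],
    [1,-0.039,0.019,-0.026,0],
    [1,-0.039,0.019,-0.026,0],
    [1,-0.039,0.019,-0.026,0],
    [1,-0.038,0.02,-0.026,0],
  ],
)

```text
time: 5.8
tool_pos: [0.5362, 0.2879, 0.2886]
tool_rot: [3.133, 0.597, 3.118]
contact_force: [0.4, 1.1, 0.1]
opening: 0.0919
grip_force: 0.0
```

```bash
cat >> h.py <<'E'
from scipy.spatial.transform import Rotation as Ro
def wcloud(name):
    o=observe();p,d=read_camera("wrist");cv2.imwrite(f"pics/{name}.png",p[:,:,::-1])
    c=calibration("wrist");K=c["intrinsics"];v,u=np.mgrid[:480,:640]
    P=np.stack([(u-K[0,2])/K[0,0]*d,-(v-K[1,2])/K[1,1]*d,-d],-1);M=c["hand_eye"]
    P=P@M[:3,:3].T+M[:3,3];R=Ro.from_euler('xyz',o["tool_rot"]).as_matrix()
    return p,d,P@R.T+o["tool_pos"],o
E
python3 - <<'E'
from h import *
p,d,P,o=wcloud("w1");print(o['qpos'].round(3),o['tool_pos'].round(4),o['tool_rot'].round(3))
X,Y,Z=P[...,0],P[...,1],P[...,2];A=(d>.05)&(abs(X-.48)<.1)&(abs(Y-.308)<.09)
for lo,hi in((.03,.041),(.058,.072)):
    m=A&(Z>lo)&(Z<hi);n,l,s,c=cv2.connectedComponentsWithStats(m.astype(np.uint8))
    i=1+s[1:,4].argmax();print(c[i].round(),rect(P,l==i),np.median(Z[l==i]),P[l==i].min(0).round(4),P[l==i].max(0).round(4))
E
```

```text
[ 0.502  0.246  1.686 -0.43   0.721 -0.793] [0.5362 0.2879 0.2886] [3.133 0.597 3.118]
[341.  25.] ([array([519.6, 304.7]), array([63.8, 33.4]), np.float64(86.9)], np.int64(2435)) 0.035697893710462 [0.5028 0.2721 0.0323] [0.5377 0.3372 0.0406]
[346.  10.] ([array([499.8, 306. ]), array([33.8, 14.1]), np.float64(87.5)], np.int64(996)) 0.06525610186690628 [0.4924 0.2891 0.0628] [0.5073 0.3231 0.0678]
```

View pics/w1.png

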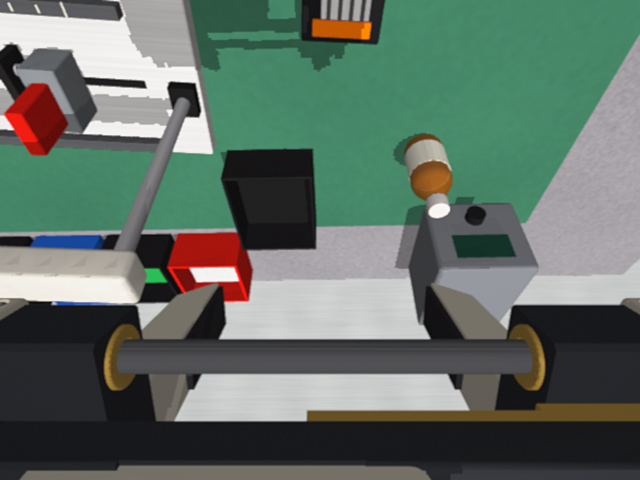

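Call:
send_rows(
  targets=[
    [1,-0.014,0.005,-0.04,-0.04],
    [1,-0.014,0.005,-0.04,0],
    [1,-0.014,0.005,-0.04,0],
    [1,-0.013,0.004,-0.04,0],
    [1,0,0,0,0],
  ],
)

```text
time: 6.35
tool_pos: [0.4795, 0.3055, 0.123]
tool_rot: [-3.141, 0.585, 3.083]
contact_force: [-0.3, -1.2, -0.2]
opening: 0.0917
grip_force: 0.0
```

```bash
python3 - <<'E'
from h import *
p,d,P,o=wcloud("w2");print(o['qpos'].round(3),o['tool_pos'].round(4),o['tool_rot'].round(3))
X,Y,Z=P[...,0],P[...,1],P[...,2];A=(d>.05)&(abs(X-.48)<.1)&(abs(Y-.308)<.09)
for lo,hi in((.03,.041),(.058,.072)):
    m=A&(Z>lo)&(Z<hi);n,l,s,c=cv2.connectedComponentsWithStats(m.astype(np.uint8))
    i=1+s[1:,4].argmax();print(c[i].round(),rect(P,l==i),np.median(Z[l==i]),P[l==i].min(0).round(4),P[l==i].max(0).round(4))
E
```

```text
[ 0.614  0.436  1.955 -0.936  0.442 -0.097] [0.4795 0.3055 0.123 ] [-3.141  0.585  3.083]
[326. 142.] ([array([480.6, 307.3]), array([ 64.3, 110.7]), np.float64(86.0)], np.int64(12268)) 0.03508871724524992 [0.4236 0.2719 0.03  ] [0.5367 0.3427 0.041 ]
[327. 216.] ([array([481.1, 307.2]), array([34. , 53.1]), np.float64(86.0)], np.int64(5137)) 0.06500918006592363 [0.4539 0.2888 0.058 ] [0.5083 0.3259 0.0669]
```

View pics/w2.png

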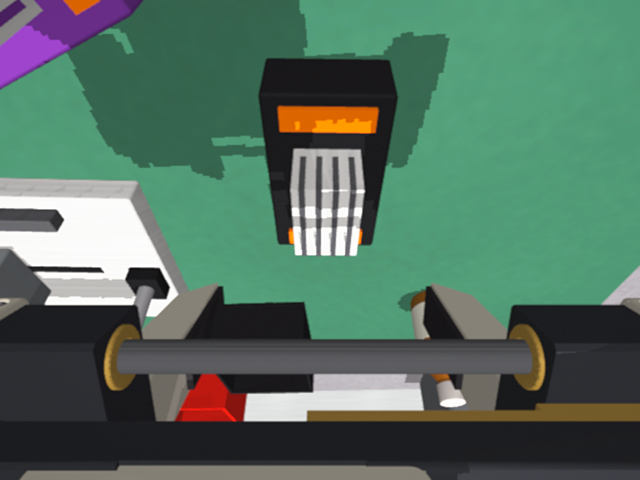

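Call:
send_rows(
  targets=[
    [1,0,0.002,-0.02,0],
    [1,0,0,-0.015,0],
    [1,0,0,0,0],
  ],
)

```text
time: 6.7
tool_pos: [0.4865, 0.3112, 0.1005]
tool_rot: [3.139, 0.576, 3.078]
contact_force: [0.2, 0.1, -0.4]
opening: 0.092
grip_force: 0.0
```

```bash
python3 -c "
from cell import *
print(observe()['qpos'].round(3))"
```

```text
[ 0.613  0.489  1.944 -0.991  0.418 -0.029]
```

Call:
send_rows(
  targets=[
    [1,-0.01,-0.005,-0.02,0],
    [1,-0.01,-0.005,-0.02,0],
    [1,-0.01,-0.005,-0.02,0],
  ],
)

```text
time: 7.0
tool_pos: [0.4651, 0.3064, 0.0654]
tool_rot: [-3.133, 0.518, 3.078]
contact_force: [0.7, -0.4, 0.0]
opening: 0.0919
grip_force: 0.0
```

```bash
python3 -c "
from cell import *
print(observe()['qpos'].round(3))"
```

```text
[ 0.616  0.532  1.979 -0.995  0.389  0.002]
```

Call:
send_rows(
  targets=[
    [1,0.007,0,-0.006,0],
    [1,0.002,0,-0.001,0],
  ],
)

```text
time: 7.2
tool_pos: [0.4756, 0.3072, 0.0591]
tool_rot: [-3.132, 0.516, 3.079]
contact_force: [0.0, 0.6, -0.1]
opening: 0.0917
grip_force: 0.0
```

```bash
python3 -c "
from cell import *
print(observe()['qpos'].round(3))"
```

```text
[ 0.604  0.553  1.96  -0.996  0.382 -0.007]
```

Call:
send_rows(
  targets=[
    [0,0,0,0,0],
    [0,0,0,0,0],
    [0,0,0,0,0],
    [0,0,0,0,0],
    [0,0,0,0,0],
  ],
  grip_force=35,
)

```text
time: 7.7
tool_pos: [0.475, 0.3072, 0.06]
tool_rot: [-3.133, 0.517, 3.079]
contact_force: [0.2, 0.3, -0.3]
opening: 0.0566
grip_force: 0.0
```

Call:
send_rows(
  targets=[
    [0,0,0,0,0],
    [0,0,0,0.01,0],
    [0,0,0,0.03,0],
    [0,0,0,0.04,0],
    [0,0,0,0.03,0],
  ],
)

```text
time: 8.2
tool_pos: [0.475, 0.3074, 0.1718]
tool_rot: [-3.134, 0.517, 3.078]
contact_force: [0.1, 1.1, 0.7]
opening: 0.0165
grip_force: 0.0
```

Call:
send_rows(
  targets=[
    [1,0,0,0,0],
    [1,0,0,0,0],
    [1,0,0,0,0],
    [1,0,0,0,0],
    [1,0,0,0,0],
  ],
)

```text
time: 8.7
tool_pos: [0.4747, 0.3068, 0.1686]
tool_rot: [-3.131, 0.515, 3.079]
contact_force: [0.0, -0.7, -0.5]
opening: 0.0521
grip_force: 0.0
```

```bash
cat > mod.py <<'E'
from h import *
import sys
p,d,P,o=wcloud(sys.argv[1]);print(o['qpos'].round(3),o['tool_pos'].round(4),o['tool_rot'].round(3),o['opening'])
X,Y,Z=P[...,0],P[...,1],P[...,2];A=(d>.05)&(abs(X-.48)<.1)&(abs(Y-.308)<.09)
for lo,hi in((.03,.041),(.058,.072)):
    m=A&(Z>lo)&(Z<hi);n,l,s,c=cv2.connectedComponentsWithStats(m.astype(np.uint8))
    i=1+s[1:,4].argmax();print(c[i].round(),rect(P,l==i),np.median(Z[l==i]),P[l==i].min(0).round(4),P[l==i].max(0).round(4))
E
python3 mod.py w3
```

```text
[ 0.605  0.359  1.865 -0.599  0.59  -0.453] [0.4747 0.3068 0.1686] [-3.131  0.515  3.079] 0.05213170025554726
[327. 120.] ([array([480.7, 307.2]), array([ 64.2, 110.7]), np.float64(86.1)], np.int64(9344)) 0.035099669701808583 [0.424  0.2718 0.03  ] [0.5374 0.3427 0.041 ]
[326. 176.] ([array([481.3, 307.2]), array([34. , 52.9]), np.float64(85.9)], np.int64(4095)) 0.06502846176725166 [0.4542 0.2885 0.058 ] [0.508  0.3258 0.0672]
```

Call:
send_rows(
  targets=[
    [0.9,0,0,0,0],
    [0.9,0,0,-0.03,0],
    [0.9,0,0,-0.03,0],
    [0.9,0.001,0,-0.03,0],
    [0.9,0.001,0,-0.019,-0.005],
  ],
)

```text
time: 9.25
tool_pos: [0.4762, 0.3066, 0.0585]
tool_rot: [-3.131, 0.515, 3.074]
contact_force: [0.7, -0.2, 0.0]
opening: 0.0825
grip_force: 0.0
```

Call:
send_rows(
  targets=[
    [0,0,0,0,0],
    [0,0,0,0,0],
    [0,0,0,0,0],
    [0,0,0,0,0],
    [0,0,0,0,0],
  ],
)

```text
time: 9.75
tool_pos: [0.4774, 0.3074, 0.0619]
tool_rot: [-3.134, 0.518, 3.073]
contact_force: [0.3, -0.1, -0.3]
opening: 0.0471
grip_force: 0.0
```

Call:
send_rows(
  targets=[
    [0,0,0,0,0],
    [0,0,0,0,0],
    [0,0,0,0,0],
    [0,0,0,0,0],
  ],
)

```text
time: 10.15
tool_pos: [0.4772, 0.3071, 0.0612]
tool_rot: [-3.133, 0.518, 3.073]
contact_force: [-1.9, -1.8, 6.0]
opening: 0.0339
grip_force: 35.0
```

Call:
send_rows(
  targets=[
    [0,0,0,0.01,0],
    [0,0,0,0.03,0],
    [0,0,0,0.03,0],
    [0,0,0,0.03,0],
    [0,0,0,0,0],
  ],
)

```text
time: 10.65
tool_pos: [0.4784, 0.3083, 0.1643]
tool_rot: [-3.137, 0.522, 3.071]
contact_force: [-0.3, 0.2, -2.8]
opening: 0.0341
grip_force: 35.0
```

```bash
cat > mod2.py <<'E'
from h import *
import sys
p,d,P,o=wcloud(sys.argv[1]);print(o['qpos'].round(3),o['tool_pos'].round(4),o['tool_rot'].round(3),o['opening'],o['grip_force'])
Q=P-o['tool_pos'];A=(d>.05)&(abs(Q[...,0])<.09)&(abs(Q[...,1])<.05)
for lo,hi in((-.03,-.02),(-.001,.010)):
    m=A&(Q[...,2]>lo)&(Q[...,2]<hi);n,l,s,c=cv2.connectedComponentsWithStats(m.astype(np.uint8))
    i=1+s[1:,4].argmax();G=Q[l==i];print(c[i].round(),rect(Q,l==i),np.median(G[:,2]),"plane",np.linalg.lstsq(np.c_[G[:,:2],np.ones(len(G))],G[:,2],rcond=None)[0].round(4))
E
python3 mod2.py w4
```

```text
[ 0.603  0.37   1.866 -0.617  0.574 -0.427] [0.4784 0.3083 0.1643] [-3.137  0.522  3.071] 0.03414279360205888 34.99701797962189
[324. 227.] ([array([-20.,   2.]), array([64.3, 63.5]), np.float64(86.0)], np.int64(13236)) -0.026050148790411995 plane [ 0.0106 -0.0038 -0.0253]
[324. 318.] ([array([-10. ,   1.6]), array([56.9, 25.2]), np.float64(85.8)], np.int64(4733)) 0.00386099823888425 plane [ 0.0629 -0.0059  0.0045]
```

Call:
send_rows(
  targets=[
    [0,-0.001,-0.02,0,0],
    [0,-0.001,-0.04,0,0],
    [0,-0.001,-0.045,0,0],
    [0,-0.001,-0.045,0,0],
    [0,-0.001,-0.045,0,0],
  ],
)

```text
time: 11.2
tool_pos: [0.4702, 0.1119, 0.1584]
tool_rot: [-3.131, 0.512, 3.075]
contact_force: [1.2, 0.5, -3.9]
opening: 0.0335
grip_force: 35.0
```

Call:
send_rows(
  targets=[
    [0,0,-0.045,0,-0.018],
    [0,0,-0.045,0,0],
    [0,0,-0.045,0,0],
    [0,0,-0.045,0,0],
    [0,0,-0.035,0,0],
  ],
)

```text
time: 11.7
tool_pos: [0.4707, -0.0455, 0.1586]
tool_rot: [-3.134, 0.5, 3.056]
contact_force: [-1.1, -0.0, -2.5]
opening: 0.0339
grip_force: 35.0
```

Call:
send_rows(
  targets=[
    [0,0,-0.02,0,0],
    [0,0,-0.008,0,0],
    [0,0,0,0,0],
  ],
)

```text
time: 12.0
tool_pos: [0.4711, -0.0737, 0.1588]
tool_rot: [-3.134, 0.501, 3.054]
contact_force: [-0.7, 0.0, -3.1]
opening: 0.0341
grip_force: 35.0
```

```bash
python3 - <<'E'
from h import *
p,d,P,o=wcloud("w5");np.save("w5.npy",P);print(o['qpos'].round(3),o['tool_pos'].round(4),o['tool_rot'].round(3),o['grip_force'])
E
```

```text
[-0.408  0.174  2.178  0.445  0.34  -2.276] [ 0.4711 -0.0737  0.1588] [-3.134  0.501  3.054] 34.99709665775299
```

View pics/w5.png

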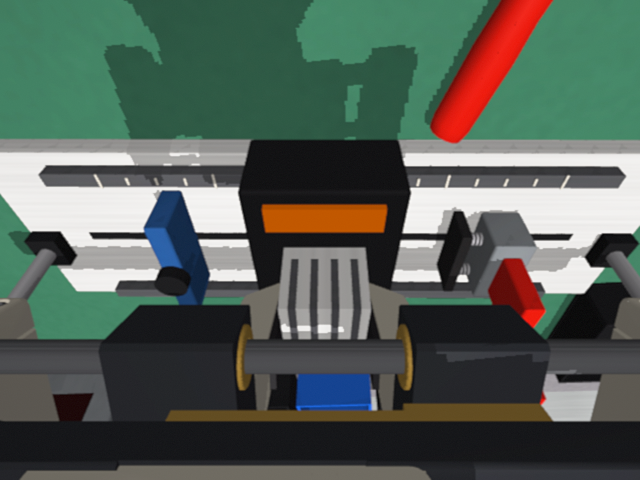

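```bash
python3 - <<'E'
from h import *
P=np.load("w5.npy");p=cv2.imread("pics/w5.png");hsv=cv2.cvtColor(p,cv2.COLOR_BGR2HSV);H,S,V=[hsv[...,i].astype(int) for i in range(3)]
yaw=-.089;R=np.array([[np.cos(yaw),-np.sin(yaw)],[np.sin(yaw),np.cos(yaw)]])
h=P.copy();h[...,:2]=(P[...,:2]-[.558,-.0755])@R
x,y,z=h[...,0],h[...,1],h[...,2]
pc=lambda m:(m.sum(),[np.percentile(h[m][:,i],[2,50,98]).round(4).tolist() for i in range(3)])
v,u=np.mgrid[:480,:640]
rail=(v>160)&(v<192)&(V<110)&(S<60)&(z>.027)&(z<.037)&((u<235)|(u>415))&(u>40)&(u<625)
print("rail",pc(rail));print(np.polyfit(y[rail],x[rail],1)) 
far=(v>275)&(v<300)&(u>115)&(u<160)&(V<110)&(z>.027)&(z<.037);print("far",pc(far))
pl=(v>135)&(v<165)&(u>60)&(u<235)&(V>150)&(S<40)&(z>.01)&(z<.03);print("plate edge",pc(pl))
b=(H>100)&(H<125)&(S>120)&(v<310)&(u<215)&(x>-.07)&(x<.07);print("blue",pc(b&(z>.058)));print("blue all",pc(b&(z>.025)))
b2=b&(z>.03)&(z<.055);print("blue side",pc(b2))
r=((H<6)|(H>174))&(S>150)&(v>250)&(v<325)&(u>480)&(u<545);print("red",pc(r&(z<.115)));print("red top",pc(r&(z>.1)&(z<.11)))
k=(V<60)&(u>435)&(u<472)&(v>208)&(v<292)&(z>.025)&(z<.06);print("pad",pc(k))
E
```

```text
rail (np.int64(5286), [[-0.0707, -0.0672, -0.0608], [-0.1953, 0.0611, 0.1911], [0.0273, 0.0307, 0.032]])
[ 0.0006029 -0.0666828]
far (np.int64(374), [[0.0598, 0.0627, 0.0694], [-0.2001, -0.1812, -0.1624], [0.0275, 0.0308, 0.0319]])
plate edge (np.int64(2598), [[-0.0796, -0.0761, -0.0702], [-0.1868, -0.1301, -0.0712], [0.0128, 0.0188, 0.0202]])
blue (np.int64(1349), [[-0.0492, -0.0257, 0.0371], [-0.1259, -0.1168, -0.1107], [0.0583, 0.0618, 0.0641]])
blue all (np.int64(3801), [[-0.0496, -0.0254, 0.0406], [-0.1253, -0.1117, -0.1109], [0.0265, 0.0511, 0.0628]])
blue side (np.int64(1901), [[-0.0497, -0.0247, 0.0428], [-0.1245, -0.1115, -0.1109], [0.0304, 0.0431, 0.0546]])
red (np.int64(2151), [[-0.0197, -0.0169, 0.0144], [0.1219, 0.1237, 0.1344], [0.0617, 0.0824, 0.105]])
red top (np.int64(375), [[-0.0196, -0.016, -0.0042], [0.1222, 0.1286, 0.1348], [0.1002, 0.1042, 0.1053]])
pad (np.int64(1731), [[-0.0314, -0.0046, 0.0607], [0.092, 0.0929, 0.1153], [0.0258, 0.0435, 0.0525]])
```

Call:
send_rows(
  targets=[
    [0,0.01,-0.013,-0.005,0],
    [0,0.016,-0.013,-0.01,0],
    [0,0.018,-0.013,-0.013,0],
    [0,0.018,-0.012,-0.013,0],
    [0,0.016,-0.01,-0.012,0],
  ],
)

```text
time: 12.55
tool_pos: [0.5505, -0.133, 0.1059]
tool_rot: [-3.133, 0.503, 3.057]
contact_force: [-0.7, -0.5, -2.7]
opening: 0.0337
grip_force: 35.0
```

Call:
send_rows(
  targets=[
    [0,0,0,0,0],
  ],
)

```text
time: 12.65
tool_pos: [0.5508, -0.1336, 0.1054]
tool_rot: [-3.133, 0.502, 3.057]
contact_force: [-0.2, 0.1, -3.1]
opening: 0.0336
grip_force: 35.0
```

```bash
python3 - <<'E'
from h import *
o=observe();print(o['qpos'].round(3),o['tool_pos'].round(4),o['tool_rot'].round(3),o['grip_force'],o['contact_force'].round(1))
E
```

```text
[-0.465  0.417  2.013  0.636  0.292 -2.523] [ 0.5508 -0.1336  0.1054] [-3.133  0.502  3.057] 34.99747395515442 [-0.2  0.1 -3.1]
```

Call:
send_rows(
  targets=[
    [0,-0.001,-0.001,-0.01,-0.004],
    [0,0,0,-0.008,0],
    [0,0,0,0,0],
  ],
)

```text
time: 12.95
tool_pos: [0.5499, -0.1367, 0.0942]
tool_rot: [-3.142, 0.496, 3.053]
contact_force: [0.5, 0.1, -3.4]
opening: 0.0336
grip_force: 35.0
```

```bash
python3 - <<'E'
from h import *
o=observe();print(o['qpos'].round(3),o['tool_pos'].round(4),o['tool_rot'].round(3),o['grip_force'],o['contact_force'].round(1))
E
```

```text
[-0.475  0.44   2.017  0.698  0.283 -2.593] [ 0.5499 -0.1367  0.0942] [-3.142  0.496  3.053] 34.99736666679382 [ 0.5  0.1 -3.4]
```

Call:
send_rows(
  targets=[
    [0,0,0.001,-0.008,0],
    [0,0,0.001,-0.006,0],
    [0,0,0,0,0],
  ],
)

```text
time: 13.25
tool_pos: [0.5519, -0.1384, 0.086]
tool_rot: [3.134, 0.491, 3.053]
contact_force: [1.0, -0.4, -1.9]
opening: 0.0337
grip_force: 35.0
```

```bash
python3 - <<'E'
from h import *
o=observe();print(o['qpos'].round(3),o['tool_pos'].round(4),o['tool_rot'].round(3),o['grip_force'],o['contact_force'].round(1))
E
```

```text
[-0.481  0.46   2.012  0.735  0.283 -2.635] [ 0.5519 -0.1384  0.086 ] [3.134 0.491 3.053] 34.99730050563812 [ 1.  -0.4 -1.9]
```

Call:
send_rows(
  targets=[
    [0,-0.003,0.001,-0.004,0],
    [0,-0.001,0.001,-0.002,0],
    [0,0,0,0,0],
  ],
)

```text
time: 13.55
tool_pos: [0.5486, -0.1382, 0.0831]
tool_rot: [3.13, 0.488, 3.053]
contact_force: [-0.7, -0.4, -2.5]
opening: 0.0337
grip_force: 35.0
```

```bash
python3 - <<'E'
from h import *
o=observe();print(o['qpos'].round(3),o['tool_pos'].round(4),o['tool_rot'].round(3),o['grip_force'],o['contact_force'].round(1))
E
```

```text
[-0.486  0.462  2.02   0.76   0.283 -2.666] [ 0.5486 -0.1382  0.0831] [3.13  0.488 3.053] 34.99740958213806 [-0.7 -0.4 -2.5]
```

Call:
send_rows(
  targets=[
    [0,0,0.001,-0.003,0],
    [0,0,0,0,0],
  ],
)

```text
time: 13.75
tool_pos: [0.5497, -0.1382, 0.0823]
tool_rot: [3.129, 0.489, 3.053]
contact_force: [-2.5, 0.8, 4.4]
opening: 0.0339
grip_force: 35.0
```

Call:
send_rows(
  targets=[
    [0,0,0,-0.002,0],
    [0,0,0,0,0],
  ],
)

```text
time: 13.95
tool_pos: [0.5499, -0.1384, 0.0814]
tool_rot: [3.128, 0.489, 3.054]
contact_force: [-4.5, 1.5, 7.7]
opening: 0.0339
grip_force: 35.0
```

Call:
send_rows(
  targets=[
    [0.54,0,0,0,0],
    [0.54,0,0,0,0],
    [0.54,0,0,0,0],
  ],
)

```text
time: 14.25
tool_pos: [0.5494, -0.1384, 0.0801]
tool_rot: [3.127, 0.487, 3.053]
contact_force: [0.5, -0.8, -0.8]
opening: 0.049
grip_force: 0.0
```

Call:
send_rows(
  targets=[
    [0.54,-0.005,0,0.009,0],
    [0.54,-0.01,0,0.018,0],
    [0.54,-0.01,0,0.018,0],
    [0.54,-0.015,0,0.01,0],
    [0.54,-0.02,0,0,0],
  ],
)

```text
time: 14.75
tool_pos: [0.4899, -0.1389, 0.1366]
tool_rot: [3.129, 0.489, 3.055]
contact_force: [-0.7, -1.1, 0.2]
opening: 0.05
grip_force: 0.0
```

```bash
cat > look.py <<'E'
from h import *
import sys
p,d,P,o=wcloud(sys.argv[1]);np.save(sys.argv[1]+".npy",P);print(o['qpos'].round(3),o['tool_pos'].round(4),o['tool_rot'].round(3),o['opening'],o['contact_force'].round(1))
p=p[:,:,::-1].copy();hsv=cv2.cvtColor(p,cv2.COLOR_BGR2HSV);H,S,V=[hsv[...,i].astype(int) for i in range(3)]
yaw=-.089;R=np.array([[np.cos(yaw),-np.sin(yaw)],[np.sin(yaw),np.cos(yaw)]])
h=P.copy();h[...,:2]=(P[...,:2]-[.558,-.0755])@R
t=(np.array(o['tool_pos'][:2])-[.558,-.0755])@R;print("TCP in holder",t.round(4))
x,y,z=h[...,0],h[...,1],h[...,2];A=(d>.05)&(abs(x)<.075)&(abs(y)<.2)&(z<.115)&(z>.025)
def pc(n,m):
    m=m&A
    if m.sum()>20:print(n,m.sum(),[np.percentile(h[m][:,i],[2,50,98]).round(4).tolist() for i in range(3)])
M=(y>-.115)&(y<.0+float(sys.argv[2]) if len(sys.argv)>2 else y<.02)
m=M&A&(z>.05)&(z<.06)&(V<90);pc("case",m)
if m.sum()>50:
    r=cv2.minAreaRect((h[m][:,:2]*1000).astype(np.float32));print(np.round(r[0],1),np.round(r[1],1),round(r[2],1));G=h[m];print("plane",np.linalg.lstsq(np.c_[G[:,:2],np.ones(len(G))],G[:,2],rcond=None)[0].round(4))
pc("heatsink",M&(z>.078)&(z<.092)&(S<60)&(V>100))
pc("blue",(H>100)&(H<125)&(S>120)&(z<.066))
rd=((H<6)|(H>174))&(S>150);pc("red",rd);pc("redtop",rd&(z>.1))
pc("pad",(V<60)&(y>-.02)&(z<.052)&(abs(x)<.04))
E
python3 look.py w6
```

```text
[-0.564  0.279  2.11   0.643  0.388 -2.606] [ 0.4899 -0.1389  0.1366] [3.129 0.489 3.055] 0.04998935052258627 [-0.7 -1.1  0.2]
TCP in holder [-0.0622 -0.0692]
case 5078 [[-0.054, -0.0267, 0.0467], [-0.1114, -0.0691, -0.0317], [0.0508, 0.0548, 0.0562]]
[  0.2 -70.9] [109.8  82.3] 0.9
plane [ 0.01   -0.0015  0.0547]
heatsink 2386 [[-0.0243, -0.007, 0.0243], [-0.0784, -0.0622, -0.0456], [0.0789, 0.0849, 0.0859]]
blue 2918 [[-0.0497, -0.0387, 0.0187], [-0.126, -0.1158, -0.1112], [0.0272, 0.0551, 0.0627]]
red 1810 [[-0.0194, -0.0043, 0.0184], [0.1214, 0.1225, 0.1295], [0.0606, 0.0712, 0.0847]]
pad 3835 [[-0.0312, -0.0066, 0.0296], [0.0916, 0.0931, 0.1151], [0.0259, 0.043, 0.0518]]
```

View pics/w6.png

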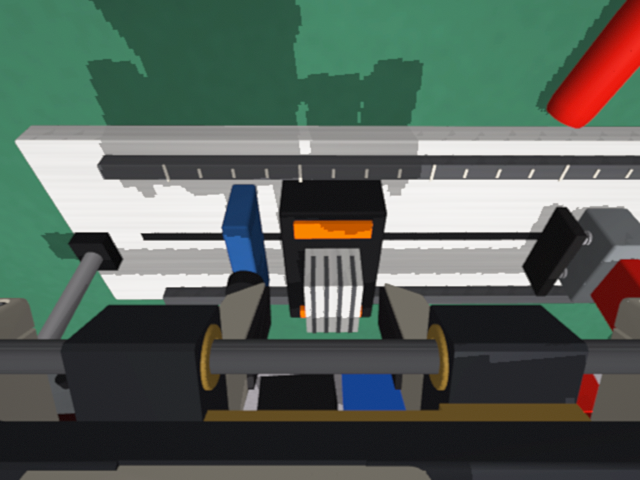

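Call:
send_rows(
  targets=[
    [0.54,-0.002,0.03,0,0],
    [0.54,-0.002,0.045,0,0],
    [0.54,0,0.045,0,0],
    [0.54,0,0.045,0,0],
    [0.54,0.004,0.027,0,-0.002],
  ],
)

```text
time: 15.3
tool_pos: [0.4907, 0.0308, 0.1404]
tool_rot: [3.124, 0.475, 3.051]
contact_force: [-0.7, -0.0, 0.1]
opening: 0.0493
grip_force: 0.0
```

Call:
send_rows(
  targets=[
    [0.54,0,0,0,0],
  ],
)

```text
time: 15.4
tool_pos: [0.4911, 0.0319, 0.1404]
tool_rot: [3.124, 0.475, 3.054]
contact_force: [1.3, -0.2, 0.3]
opening: 0.0497
grip_force: 0.0
```

```bash
python3 look.py w7
```

```text
[-0.108  0.242  2.143  0.098  0.283 -1.683] [0.4911 0.0319 0.1404] [3.124 0.475 3.054] 0.04972107047889269 [ 1.3 -0.2  0.3]
TCP in holder [-0.0762  0.1011]
case 4530 [[-0.0541, -0.0278, 0.0208], [-0.1118, -0.048, -0.0298], [0.0504, 0.0548, 0.0578]]
[ -8.8 -70.9] [92.1 84.2] 1.0
plane [ 0.0132 -0.0071  0.0544]
heatsink 1805 [[-0.0244, -0.0121, 0.0162], [-0.0785, -0.0622, -0.0447], [0.0786, 0.0849, 0.086]]
blue 1667 [[-0.0462, -0.0109, 0.0452], [-0.1149, -0.1114, -0.1099], [0.0264, 0.0484, 0.0624]]
red 1665 [[-0.02, -0.0186, 0.0094], [0.1223, 0.1276, 0.1351], [0.0624, 0.0873, 0.1052]]
redtop 376 [[-0.0199, -0.0169, -0.0082], [0.1224, 0.1285, 0.135], [0.1003, 0.1044, 0.1054]]
pad 615 [[-0.0318, -0.0207, 0.0282], [0.0928, 0.0965, 0.1145], [0.0266, 0.0506, 0.052]]
```

Call:
send_rows(
  targets=[
    [0.54,0.01,0.02,0,0],
    [0.54,0.02,0.002,-0.012,0],
    [0.54,0.02,0,-0.012,0],
    [0.54,0,0,0,0],
  ],
)

```text
time: 15.85
tool_pos: [0.5439, 0.0505, 0.1194]
tool_rot: [3.125, 0.468, 3.051]
contact_force: [-0.7, -1.0, 0.7]
opening: 0.0496
grip_force: 0.0
```

```bash
cat > o.py <<'E'
from h import *
o=observe();yaw=-.089;R=np.array([[np.cos(yaw),-np.sin(yaw)],[np.sin(yaw),np.cos(yaw)]])
print(o['time'],o['qpos'].round(3),o['tool_pos'].round(4),o['tool_rot'].round(3),o['opening'],"H",((o['tool_pos'][:2]-[.558,-.0755])@R).round(4),"Fh",(o['contact_force'][:2]@R).round(1),o['contact_force'].round(1))
E
python3 o.py
```

```text
15.85 [-0.046  0.365  2.025 -0.013  0.283 -1.518] [0.5439 0.0505 0.1194] [3.125 0.468 3.051] 0.0496025926662494 H [-0.0253  0.1242] Fh [-0.6 -1. ] [-0.7 -1.   0.7]
```

Call:
send_rows(
  targets=[
    [0.54,0.008,0.003,-0.014,0],
    [0.54,0.008,0.002,-0.014,0],
    [0.54,0,0,0,0],
  ],
)

```text
time: 16.15
tool_pos: [0.5622, 0.0565, 0.101]
tool_rot: [3.127, 0.451, 3.051]
contact_force: [-0.3, -0.8, -0.0]
opening: 0.0496
grip_force: 0.0
```

```bash
python3 o.py
```

```text
16.15 [-0.029  0.428  1.98  -0.044  0.283 -1.473] [0.5622 0.0565 0.101 ] [3.127 0.451 3.051] 0.049641339669997744 H [-0.0076  0.1318] Fh [-0.2 -0.9] [-0.3 -0.8 -0. ]
```

Call:
send_rows(
  targets=[
    [0.54,-0.004,-0.003,-0.01,0],
    [0.54,0,0,0,0],
  ],
)

```text
time: 16.35
tool_pos: [0.5597, 0.0541, 0.0969]
tool_rot: [3.128, 0.442, 3.051]
contact_force: [-0.1, 0.1, -0.6]
opening: 0.0494
grip_force: 0.0
```

Call:
send_rows(
  targets=[
    [0,0,0,0,0],
    [0,0,0,0,0],
    [0,0,0,0,0],
    [0,0,0,0,0],
    [0,0,0,0,0],
  ],
  grip_force=30,
)

```text
time: 16.85
tool_pos: [0.5607, 0.0544, 0.0973]
tool_rot: [3.128, 0.444, 3.052]
contact_force: [-2.2, -10.7, 1.5]
opening: 0.014
grip_force: 5.6
```

Call:
send_rows(
  targets=[
    [0,0,0,0,0],
    [0,0,0,0,0],
  ],
)

```text
time: 17.05
tool_pos: [0.5607, 0.0543, 0.0973]
tool_rot: [3.128, 0.443, 3.052]
contact_force: [-2.1, -4.5, 2.3]
opening: 0.0138
grip_force: 30.0
```

```bash
python3 o.py
```

```text
17.05 [-0.034  0.434  1.981 -0.039  0.283 -1.482] [0.5607 0.0543 0.0973] [3.128 0.443 3.052] 0.013799617407838683 H [-0.0088  0.1296] Fh [-1.7 -4.7] [-2.1 -4.5  2.3]
```

Call:
send_rows(
  targets=[
    [0,-0.001,-0.01,0,0],
    [0,-0.0018,-0.02,0,0],
    [0,-0.0018,-0.02,0,0],
  ],
  grip_force=40,
)

```text
time: 17.35
tool_pos: [0.5563, 0.0063, 0.0974]
tool_rot: [3.127, 0.44, 3.054]
contact_force: [7.8, 11.8, -9.7]
opening: 0.0137
grip_force: 40.0
```

```bash
python3 o.py
```

```text
17.35 [-0.149  0.423  2.001  0.147  0.283 -1.767] [0.5563 0.0063 0.0974] [3.127 0.44  3.054] 0.013701044168026703 H [-0.0089  0.0813] Fh [ 6.8 12.5] [ 7.8 11.8 -9.7]
```

Sliding works, about 12 N along the track as expected.

Call:
send_rows(
  targets=[
    [0,-0.0018,-0.02,0,0],
    [0,-0.0018,-0.02,0,0],
    [0,-0.001,-0.015,0,0],
  ],
)

```text
time: 17.65
tool_pos: [0.5514, -0.0491, 0.0973]
tool_rot: [3.126, 0.439, 3.052]
contact_force: [3.5, 11.9, -5.1]
opening: 0.0138
grip_force: 40.0
```

```bash
python3 o.py
```

```text
17.65 [-0.28   0.419  2.008  0.33   0.301 -2.06 ] [ 0.5514 -0.0491  0.0973] [3.126 0.439 3.052] 0.013791059708552371 H [-0.0089  0.0257] Fh [ 2.4 12.2] [ 3.5 11.9 -5.1]
```

Call:
send_rows(
  targets=[
    [0,-0.0016,-0.018,0,0],
    [0,-0.0005,-0.006,0,0],
    [0,0,0,0,0],
  ],
)

```text
time: 17.95
tool_pos: [0.5492, -0.0736, 0.0973]
tool_rot: [3.126, 0.439, 3.052]
contact_force: [0.0, 2.2, -5.2]
opening: 0.014
grip_force: 40.0
```

```bash
python3 o.py
```

```text
17.95 [-0.336  0.42   2.006  0.392  0.315 -2.17 ] [ 0.5492 -0.0736  0.0973] [3.126 0.439 3.052] 0.014048743835628846 H [-0.0089  0.0011] Fh [-0.2  2.2] [ 0.   2.2 -5.2]
```

Call:
send_rows(
  targets=[
    [0,-0.0007,-0.008,0,0],
    [0,-0.0004,-0.004,0,0],
  ],
)

```text
time: 18.15
tool_pos: [0.5482, -0.0842, 0.0973]
tool_rot: [3.125, 0.439, 3.053]
contact_force: [6.0, 12.6, -4.8]
opening: 0.0139
grip_force: 40.0
```

```bash
python3 o.py
```

```text
18.15 [-0.362  0.421  2.003  0.422  0.324 -2.222] [ 0.5482 -0.0842  0.0973] [3.125 0.439 3.053] 0.013908947326011339 H [-0.009  -0.0095] Fh [ 4.8 13.1] [ 6.  12.6 -4.8]
```

Call:
send_rows(
  targets=[
    [0,-0.0003,-0.004,0,0],
    [0,0,-0.001,0,0],
  ],
)

```text
time: 18.35
tool_pos: [0.5478, -0.0889, 0.0973]
tool_rot: [3.125, 0.438, 3.053]
contact_force: [4.2, 13.7, -3.7]
opening: 0.0139
grip_force: 40.0
```

```bash
python3 o.py
```

```text
18.35 [-0.373  0.422  2.001  0.432  0.328 -2.242] [ 0.5478 -0.0889  0.0973] [3.125 0.438 3.053] 0.013854250165628022 H [-0.0089 -0.0142] Fh [ 3. 14.] [ 4.2 13.7 -3.7]
```

Call:
send_rows(
  targets=[
    [0,-0.0003,-0.003,0,0],
    [0,0,-0.001,0,0],
  ],
)

```text
time: 18.55
tool_pos: [0.5475, -0.0922, 0.0973]
tool_rot: [3.124, 0.438, 3.053]
contact_force: [5.5, 16.1, -2.7]
opening: 0.0141
grip_force: 40.0
```

```bash
python3 o.py; python3 look.py w8 -0.02
```

```text
18.55 [-0.381  0.423  2.     0.441  0.332 -2.258] [ 0.5475 -0.0922  0.0973] [3.124 0.438 3.053] 0.014091586720980731 H [-0.009  -0.0176] Fh [ 4.1 16.5] [ 5.5 16.1 -2.7]
[-0.381  0.423  2.     0.441  0.332 -2.258] [ 0.5475 -0.0922  0.0973] [3.124 0.438 3.053] 0.014091586720980731 [ 5.5 16.1 -2.7]
TCP in holder [-0.009  -0.0176]
case 11145 [[-0.0541, -0.0289, 0.0225], [-0.1117, -0.0623, -0.0307], [0.0507, 0.0548, 0.0584]]
[-22.5 -71.5] [100.9  78.2] 58.4
plane [ 0.0119 -0.031   0.0526]
heatsink 2694 [[-0.0246, -0.0176, 0.0049], [-0.0961, -0.0791, -0.0277], [0.0785, 0.0849, 0.0905]]
blue 5183 [[-0.0496, -0.0348, 0.0443], [-0.1257, -0.1175, -0.1109], [0.0292, 0.0614, 0.0628]]
red 3149 [[-0.02, -0.0188, 0.017], [-0.0234, -0.0167, -0.0101], [0.0619, 0.09, 0.1053]]
redtop 849 [[-0.0201, -0.0175, 0.0187], [-0.0234, -0.0167, -0.0102], [0.1002, 0.1043, 0.1056]]
```

View pics/w8.png

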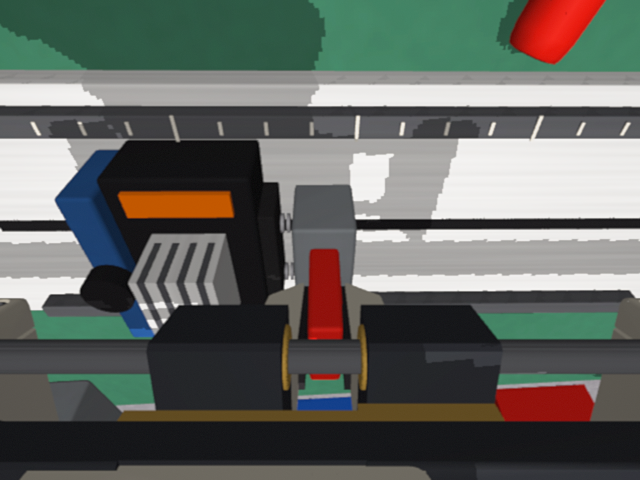

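Call:
send_rows(
  targets=[
    [0,-0.0003,-0.003,0,0],
    [0,0,-0.001,0,0],
    [0,0,0,0,0],
  ],
)

```text
time: 18.9
tool_pos: [0.5472, -0.0956, 0.0973]
tool_rot: [3.123, 0.438, 3.053]
contact_force: [4.4, 17.4, -3.1]
opening: 0.0138
grip_force: 40.0
```

```bash
python3 o.py; python3 look.py w9 -0.02 | tail -5
```

```text
18.9 [-0.389  0.423  1.999  0.449  0.336 -2.273] [ 0.5472 -0.0956  0.0973] [3.123 0.438 3.053] 0.013831886501638645 H [-0.009 -0.021] Fh [ 2.8 17.7] [ 4.4 17.4 -3.1]
plane [ 0.0122 -0.0301  0.0526]
heatsink 2556 [[-0.0246, -0.0181, 0.0007], [-0.096, -0.0783, -0.0311], [0.0785, 0.0849, 0.0908]]
blue 5201 [[-0.0496, -0.0349, 0.0433], [-0.1257, -0.1174, -0.1109], [0.0293, 0.0614, 0.0629]]
red 3147 [[-0.0199, -0.0187, 0.017], [-0.027, -0.0201, -0.0135], [0.062, 0.09, 0.1054]]
redtop 856 [[-0.0199, -0.0175, 0.0183], [-0.0268, -0.0202, -0.0136], [0.1002, 0.1044, 0.1057]]
```

Call:
send_rows(
  targets=[
    [0,0,-0.001,0,0],
    [0,0,0,0,0],
  ],
)

```text
time: 19.15
tool_pos: [0.5471, -0.0964, 0.0973]
tool_rot: [3.123, 0.437, 3.053]
contact_force: [5.2, 18.7, -2.6]
opening: 0.0139
grip_force: 40.0
```

```bash
python3 look.py w10 -0.02 | tail -1; python3 o.py
```

```text
redtop 857 [[-0.0199, -0.0175, 0.0184], [-0.0275, -0.0209, -0.0143], [0.1002, 0.1044, 0.1057]]
19.2 [-0.391  0.423  1.998  0.451  0.337 -2.276] [ 0.5471 -0.0964  0.0973] [3.123 0.437 3.053] 0.013906766995652863 H [-0.009  -0.0217] Fh [ 3.1 18.2] [ 4.7 17.9 -1.9]
```

Call:
send_rows(
  targets=[
    [0,0,0.002,0,0],
    [0.3,0,0,0,0],
    [0.3,0,0,0,0],
    [0.3,0,0,0,0],
    [0.3,0,0,0,0],
  ],
)

```text
time: 19.7
tool_pos: [0.5482, -0.0987, 0.0986]
tool_rot: [3.128, 0.442, 3.051]
contact_force: [0.1, 0.9, 0.8]
opening: 0.0279
grip_force: 0.0
```

```bash
python3 look.py w11 -0.02; python3 o.py
```

```text
[-0.392  0.422  1.998  0.445  0.331 -2.269] [ 0.5482 -0.0987  0.0986] [3.128 0.442 3.051] 0.02785717691883281 [0.1 0.9 0.8]
TCP in holder [-0.0078 -0.024 ]
case 10837 [[-0.0542, -0.0292, 0.016], [-0.1117, -0.0633, -0.0316], [0.0507, 0.0548, 0.0584]]
[-19.6 -72. ] [95.7 79.1] 75.1
plane [ 0.0123 -0.0292  0.0527]
heatsink 2487 [[-0.0245, -0.0175, -0.0072], [-0.0959, -0.0769, -0.0407], [0.0785, 0.0849, 0.0908]]
blue 4700 [[-0.0496, -0.0375, 0.0251], [-0.1257, -0.1173, -0.111], [0.0283, 0.0612, 0.0629]]
red 3032 [[-0.0199, -0.0188, -0.0107], [-0.0273, -0.0208, -0.0144], [0.0621, 0.0898, 0.1053]]
redtop 843 [[-0.0198, -0.0175, 0.0179], [-0.0273, -0.0208, -0.0145], [0.1002, 0.1044, 0.1055]]
19.75 [-0.392  0.422  1.998  0.445  0.331 -2.269] [ 0.5481 -0.0986  0.0985] [3.128 0.442 3.051] 0.02776258165352038 H [-0.0078 -0.0239] Fh [ 0.1 -0.7] [ 0.  -0.7 -0.7]
```

Call:
send_rows(
  targets=[
    [0.3,0,0.003,0,0],
    [0.3,-0.006,0,0.01,0],
    [0.3,-0.012,0.001,0.018,0],
    [0.3,-0.02,0.001,0.018,0],
    [0.3,-0.03,0.001,0.01,0],
  ],
)

```text
time: 20.25
tool_pos: [0.4803, -0.0926, 0.1564]
tool_rot: [3.13, 0.445, 3.053]
contact_force: [-0.8, -1.3, -0.3]
opening: 0.0275
grip_force: 0.0
```

Call:
send_rows(
  targets=[
    [0.3,-0.03,0,0,0],
    [0.3,-0.02,0,0,0],
    [0.3,0,0,0,0],
  ],
)

```text
time: 20.55
tool_pos: [0.4276, -0.0916, 0.1546]
tool_rot: [3.128, 0.441, 3.051]
contact_force: [1.1, -0.3, 0.3]
opening: 0.0272
grip_force: 0.0
```

```bash
python3 o.py; python3 look.py w12 -0.02|tail -7; python3 - <<'E'
from h import *
a,_=read_camera("top");b,_=read_camera("side")
cv2.imwrite("pics/fin.png",np.hstack([cv2.resize(a[140:340,130:530],(400,200)),cv2.resize(b[130:400,180:480],(360,324))[:200]])[:,:,::-1])
E
```

```text
20.55 [-0.521  0.128  2.221  0.47   0.435 -2.397] [ 0.4276 -0.0916  0.1546] [3.128 0.441 3.051] 0.027233587606069642 H [-0.1284 -0.0277] Fh [ 1.1 -0.2] [ 1.1 -0.3  0.3]
TCP in holder [-0.1284 -0.0277]
case 2145 [[-0.0545, -0.0367, 0.0282], [-0.1114, -0.0722, -0.0397], [0.0504, 0.0543, 0.0572]]
[-23.1 -64.8] [109.9  69.8] 50.9
plane [ 0.0024 -0.0337  0.0514]
blue 1157 [[-0.0502, -0.0484, -0.0254], [-0.1256, -0.118, -0.1111], [0.0269, 0.0564, 0.0626]]
red 705 [[-0.0202, -0.0186, 0.017], [-0.0272, -0.021, -0.0147], [0.0616, 0.0802, 0.1054]]
redtop 174 [[0.0025, 0.0102, 0.0184], [-0.0271, -0.021, -0.0146], [0.1036, 0.1048, 0.1056]]
```

View pics/w12.png

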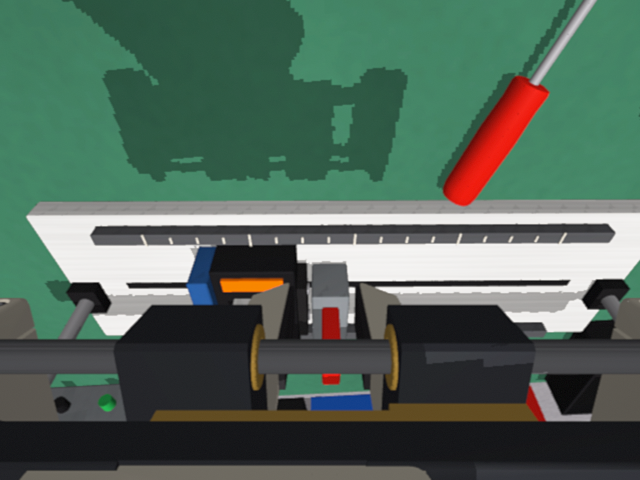

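View pics/fin.png

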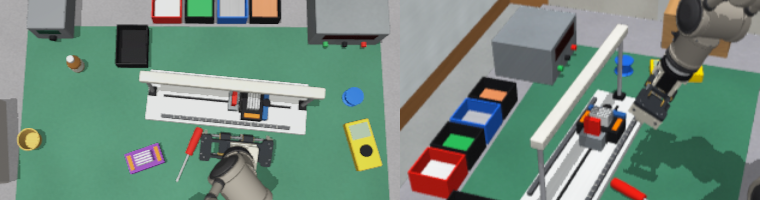

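The pictures show the module flat between the stop and the compressed pad. The jaw is holding at -21 mm, the bystanders haven't moved, and the gripper is clear.

```bash
python3 -c "
from cell import *
print(hand_in())"
```

```text
the job is handed in; nothing more can be done
None
```

The module is flat in the channel and clamped against the end stop, with the pad spring compressed about 11 of 14 mm (about 10 N). The gripper let go and is clear, the other items are where they were, and I handed the job in at about 21 s; no verdict came back.

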